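Charge the porcelain palette with paint cakes and cover it

ROBOT

A 6-joint arm with a two-finger parallel gripper is mounted at the origin on the work surface. World frame = base frame: x ahead of the robot, y to its left, z up, the work surface at z = 0. Lengths are in mm, angles in degrees, forces in N, time in s.
With the tool pointing down it reaches from about 325 to 850 mm from the base axis. Payload 4.4 kg.
Tool frame: the origin (TCP) lies where the fingers leave the gripper's body, on its centre line; the fingertips stand 97 mm ahead of it and the grasp point (between the pads) lies 78 mm ahead of it; z points along the fingers, y is the direction in which the jaws open and shut (so a half turn about z gives the same grasp; the last joint's range is limited). The gripper opens to 94 mm and grips with 3 to 60 N. Pads are 16 mm wide; open, the fingers measure 119 mm over their backs; the gripper's body (75 mm by 177 mm) begins 78 mm behind the grasp point.
Start: joints at [-77.493, 11.837, 88.321, -0, 79.842, -8.623], TCP at [207.273, -536.345, 302.647] pointing down, gripper open.
Joint ranges: [-156.59, 156.59], [-49.26, 127.26], [12.9, 141.05], [-63.56, 243.56], [4.71, 150.69], [-161.64, 161.64]. Speed limits (degrees/s): [159.86, 159.86, 180, 180, 180, 180].

INTERFACE

Orientations are given as [roll, pitch, yaw] about the fixed x, y, z axes, in that order (R = Rz(yaw) Ry(pitch) Rx(roll)).
In Python, from workcell import r, effector, solver, readout, camera, job gives the robot as it stands. Calls block until the motion is done:
- r.movep(position, orientation): joint-space move of the TCP to a pose.
- r.move_straight(position, frame=None, rate=150): straight line of the TCP; frame=None keeps the orientation; rate is the mean speed in mm/s.
- r.movej(angles): joint-space move.
- effector.open_gripper() and effector.close_gripper(squeeze=None): open the fingers fully, or close them until they stop; squeeze is the grip in N (None keeps the last).
- r.hold(seconds).
- solver.solve_ik(position, orientation): joint angles nearest the present ones, or None.
- readout.get_obs(): the state.
- camera(name): name is "scene" or "top" or "wrist"; returns a dict with "color" (384x512x3 uint8, red, green, blue), "range_z" (384x512 float32, mm along the optical axis (not along the pixel's ray), 0 where there is no reading), "fovy" (degrees; the focal length in pixels is half the picture's height over the tangent of half this angle, whatever the lens; pixels are square), "cx", "cy" (the principal point, pixels), "R" (3x3) and "t" (3): a world point X has camera coordinates R X + t; the wrist camera has in their place "T_tool_cam" (4x4, takes a point from camera to tool coordinates, whose origin is the TCP and whose axes are the flange's). Camera axes: x right, y down, z forward; pixel columns grow to the right and rows downward; lengths in mm; the calibration is good to about 2 mm. A picture is of the moment at which its call begins: read the wrist's pose just before it.
A pose or a line that the arm cannot do raises r.PlanningError and nothing moves.
- job.sign_off(): hands the job in, once; it reports no verdict.
The state is a dict: "clock": time; "joint_pos": joint angles; "joint_velocities": joint speeds; "tau": joint torques, N m; "tcp_pos": TCP position; "tcp_rot": TCP orientation; "wrist_force": force on the tool from outside, world axes, zero at the start; "wrist_torque": the same for the moment, N m; "gripper_width": opening from 0.0 (shut) to 1.0 (fully open).
Only numpy, scipy, OpenCV 4.12 (cv2) and the standard library are available. Lean on these libraries where they do the work, as an engineer would, in place of code of your own. Each camera call takes 0.05 s, during which the arm holds its last target.

TASK

Get the palette ready for the painting class: lift the lid off by its knob and set it down, knob up, on the cork mat. Then put every paint cake from the paper sheet flat into a well of its own, any wells you like, and put the lid back on so that it sits fully down all round. Leave the little ink jar on the sheet standing where it is.

Things in the scene. Friction and masses are not known exactly. Their poses are not given: they have to be found in the camera images.
- palette: The palette: a grey-green glazed porcelain slab, fixed. Base flange 232 x 166 mm, 10 mm thick; on it a raised block 200 x 134 mm (long side along x), its top 26 mm above the table, with six square wells 45 mm wide, 12 mm deep, 3 along x by 2 along y, 66 mm apart. Origin: centre of the underside, on the table; z up. It lies left, centre or right, turned up to 0.25 rad.
- lid: Loose grey-green porcelain lid, 0.3 to 0.5 kg: upside-down tray, 222 x 156 mm outside (long side along x), 212 x 146 inside, 42 mm high (36 clear inside); square knob 28 x 28 mm, sides along x and y, mid-top, 42 to 72 mm above the rim. Origin: centre of the lower rim plane; z up. At the start its rim rests on the palette's flange, round the block, 10 mm up, with 6 mm play. Fits either way round.
- mat: The lid mat: a thin cork sheet 270 x 200 mm, 1 mm thick, flat on the table, long side along its x; does not move. Origin at its centre.
- sheet: A sheet of white paper 250 x 200 mm flat on the table, on which the paint cakes wait; does not move. Origin at its centre. Among the cakes stands a small ink jar (see ink).
- well0 (a point): Centre of the floor of one square well of the palette, 14 mm above the table and 12 mm below the raised block's top; at x = -66, y = -33 mm in the palette's frame.
- well1 (a point): Centre of the floor of one square well of the palette, 14 mm above the table and 12 mm below the raised block's top; at x = -66, y = 33 mm in the palette's frame.
- well2 (a point): Centre of the floor of one square well of the palette, 14 mm above the table and 12 mm below the raised block's top; at x = 0, y = -33 mm in the palette's frame.
- well3 (a point): Centre of the floor of one square well of the palette, 14 mm above the table and 12 mm below the raised block's top; at x = 0, y = 33 mm in the palette's frame.
- well4 (a point): Centre of the floor of one square well of the palette, 14 mm above the table and 12 mm below the raised block's top; at x = 66, y = -33 mm in the palette's frame.
- well5 (a point): Centre of the floor of one square well of the palette, 14 mm above the table and 12 mm below the raised block's top; at x = 66, y = 33 mm in the palette's frame.
- cake0: A paint cake: a plain terracotta-brown solid disc of 36 mm diameter, 26 mm high, about 40 g, standing on its flat face on the paper. Origin: centre of its underside; z is its axis. All cakes are alike; 4 to 6 are present (None if absent). In a well it stands 14 mm proud of the block's top.
- cake1: A paint cake: a plain terracotta-brown solid disc of 36 mm diameter, 26 mm high, about 40 g, standing on its flat face on the paper. Origin: centre of its underside; z is its axis. All cakes are alike; 4 to 6 are present (None if absent). In a well it stands 14 mm proud of the block's top.
- cake2: A paint cake: a plain terracotta-brown solid disc of 36 mm diameter, 26 mm high, about 40 g, standing on its flat face on the paper. Origin: centre of its underside; z is its axis. All cakes are alike; 4 to 6 are present (None if absent). In a well it stands 14 mm proud of the block's top.
- cake3: A paint cake: a plain terracotta-brown solid disc of 36 mm diameter, 26 mm high, about 40 g, standing on its flat face on the paper. Origin: centre of its underside; z is its axis. All cakes are alike; 4 to 6 are present (None if absent). In a well it stands 14 mm proud of the block's top.
- cake4: A paint cake: a plain terracotta-brown solid disc of 36 mm diameter, 26 mm high, about 40 g, standing on its flat face on the paper. Origin: centre of its underside; z is its axis. All cakes are alike; 4 to 6 are present (None if absent). In a well it stands 14 mm proud of the block's top.
- cake5: A paint cake: a plain terracotta-brown solid disc of 36 mm diameter, 26 mm high, about 40 g, standing on its flat face on the paper. Origin: centre of its underside; z is its axis. All cakes are alike; 4 to 6 are present (None if absent). In a well it stands 14 mm proud of the block's top.
- ink: Bystander: a small closed ink jar, 30 mm diameter, 45 mm high, on the paper sheet among the cakes. Origin: centre of its underside.

How it is judged (in metres and radians):
On the way, in this order (a step that is already met when the one before it is completed fails the run):
1. the lid rests on the cork mat, knob up, let go (horizontal distance between lid and mat below 0.05 m and height (world z) of lid below 0.006 m and angle between lid's own z axis and vertical below 0.06 rad and contact force between lid and the fingers below 0.1 N), for 0.2 s.
2. every paint cake lies flat in a well of its own, with the lid off (horizontal distance between each of cake0, cake1, cake2, cake3, cake4, cake5 and palette below 0.083 m and z of each of cake0, cake1, cake2, cake3, cake4, cake5 in the frame of palette below 0.018 m and angle between each of cake0, cake1, cake2, cake3, cake4, cake5's own z axis and vertical below 0.15 rad and horizontal distance between lid and palette above 0.12 m and contact force between each of cake0, cake1, cake2, cake3, cake4, cake5 and the fingers below 0.1 N), for 0.2 s.
At the end, for the whole second after the job is handed in: Every present cake stands flat in a well of its own (over the palette's block, its underside less than 4 mm above the wells' floor, upright), and the lid sits on the palette's flange (within 12 mm of centre, less than 3.5 mm above fully down, level, at rest) (horizontal distance between each of cake0, cake1, cake2, cake3, cake4, cake5 and palette below 0.083 m and z of each of cake0, cake1, cake2, cake3, cake4, cake5 in the frame of palette below 0.018 m and angle between each of cake0, cake1, cake2, cake3, cake4, cake5's own z axis and vertical below 0.15 rad and horizontal distance between lid and palette below 0.012 m and z of lid in the frame of palette below 0.0135 m and angle between lid's own z axis and vertical below 0.03 rad and angle between the x axis of lid and the x axis of palette, either way round below 0.12 rad and linear speed of lid below 0.02 m/s); the robot touches nothing.
It fails at once if the ink jar is pushed more than 40 mm away or knocked over (distance of ink from where it was at the start of the episode above 0.04 m or angle between ink's own z axis and vertical above 0.6 rad).
Of cake0, cake1, cake2, cake3, cake4, cake5 only 4 to 6 are there at a start; the rules pass over those that are not, and their reading is None.
At some moment in a run one of cake0, cake1, cake2, cake3, cake4, cake5 may be knocked a few centimetres aside while the robot is not near it.
Once in a run the grip may slacken for a moment while it holds something.
It also fails if it takes over 210 s, if anything falls off the work surface, if the arm or the gripper's body presses on something with over 40 N, if the wrist force passes 120 N, or if a joint passes its speed limit or range.

## Working session

There is one attempt and no reset: what is moved stays moved. The work goes in short steps, each a Python script; the robot and the scene stay as the last script left them, time stands still between calls to the robot, and variables do not carry over. Pictures are saved under pics/ and viewed, and the job is handed in when it is done.

```bash
ls; mkdir -p pics; python3 - <<'E'
from workcell import r, effector, solver, readout, camera, job
import cv2,numpy as np
print(readout.get_obs())
for n in ["scene","top","wrist"]:
    c=camera(n); cv2.imwrite(f"pics/{n}0.png",c["color"][:,:,::-1])
    print(n,{k:v for k,v in c.items() if k not in("color","range_z")}, (c["range_z"]>0).mean(), c["range_z"].max())
E
```

```text
pics
{'clock': 0.0, 'joint_pos': array([-7.74914797e+01,  1.18837979e+01,  8.84016549e+01, -1.74546134e-03,
        7.98424988e+01, -8.62327644e+00]), 'joint_velocities': array([ 0.02410925, -0.10970934,  0.0370489 ,  0.0005464 ,  0.06511858,
       -0.00681439]), 'tau': array([-2.57977408e-04, -3.70879483e+01, -2.81416315e+01,  6.98445621e-02,
        3.62646114e-02, -1.66630175e-04]), 'tcp_pos': array([ 207.14973086, -535.77224658,  301.52107944]), 'tcp_rot': array([-1.79873237e+02, -1.74866692e-02,  2.11320871e+01]), 'wrist_force': array([-0.0539109 ,  0.72140169,  0.21682533]), 'wrist_torque': array([-0.0271837 , -0.0110046 , -0.03002031]), 'gripper_width': 0.9994394514872247}
scene {'fovy': 44.51405461103705, 'cx': 261.9989406370706, 'cy': 192.39331403087263, 'R': array([[-0.68866014,  0.7247844 ,  0.02085151],
       [ 0.44160827,  0.44205942, -0.78074683],
       [-0.57509073, -0.52846102, -0.62449948]]), 't': array([ 363.73098492, -181.3634588 , 1387.26947996])} 0.9961751302083334 3299.4126
top {'fovy': 50.93053690452166, 'cx': 251.96254472154513, 'cy': 201.20924614028496, 'R': array([[ 0.00429871, -0.99997367, -0.00584686],
       [-0.97635581, -0.00293335, -0.21614977],
       [ 0.21612692,  0.00663778, -0.97634271]]), 't': array([-12.58585059, 523.6289005 , 843.7597112 ])} 0.9959259033203125 1942.8782
wrist {'fovy': 66.19186227298582, 'cx': 259.6357169704926, 'cy': 195.66792483928998, 'T_tool_cam': array([[-5.89969667e-04, -9.70084868e-01, -2.42765319e-01,
         7.04559789e+01],
       [ 9.99998935e-01, -2.48294562e-04, -1.43802353e-03,
        -1.33740900e-01],
       [ 1.33472756e-03, -2.42765908e-01,  9.70083982e-01,
        -8.15513302e+01],
       [ 0.00000000e+00,  0.00000000e+00,  0.00000000e+00,
         1.00000000e+00]])} 0.9957987467447916 1220.6304
```

View pics/top0.png

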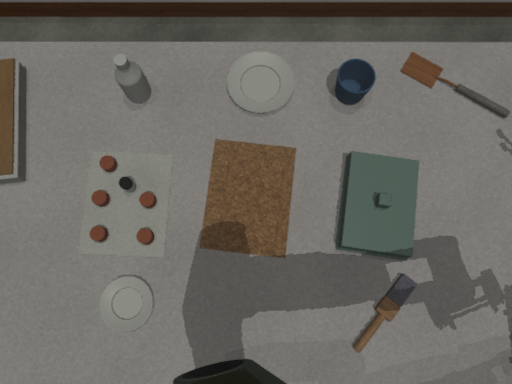

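View pics/scene0.png

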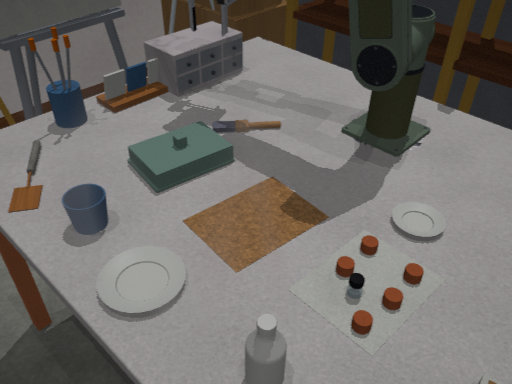

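View pics/wrist0.png

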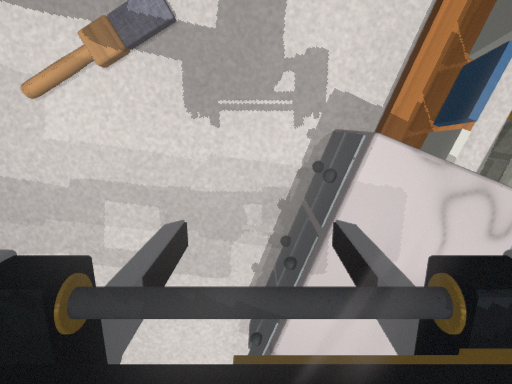

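The top view shows the lid at px (380,203), the mat at (249,198) and the sheet with 5 cakes around (98–148, 163–236). The ink jar is at (126,183). The scene view confirms 5 cakes and the jar. Next I'll measure.

```bash
cat > h.py <<'E'
from workcell import r, effector, solver, readout, camera, job
import cv2,numpy as np
from scipy.spatial.transform import Rotation as Rn
def K(c):
    h=c["color"].shape[0]; return (h/2)/np.tan(np.radians(c["fovy"]/2))
def pose(name):
    """returns cam dict with R,t (world->cam)"""
    if name=="wrist":
        o=readout.get_obs(); c=camera(name)
        T=np.eye(4); T[:3,:3]=Rn.from_euler("xyz",o["tcp_rot"],degrees=True).as_matrix(); T[:3,3]=o["tcp_pos"]
        M=np.linalg.inv(T@c["T_tool_cam"]); c=dict(c); c["R"]=M[:3,:3]; c["t"]=M[:3,3]
    else: c=camera(name)
    return c
def ray(c,uv):
    f=K(c); d=np.array([(uv[0]-c["cx"])/f,(uv[1]-c["cy"])/f,1.0])
    return -c["R"].T@c["t"], c["R"].T@d
def onz(c,uv,z):
    o,d=ray(c,uv); return o+d*(z-o[2])/d[2]
def proj(c,X):
    p=c["R"]@np.asarray(X,float)+c["t"]; f=K(c); return np.array([c["cx"]+f*p[0]/p[2],c["cy"]+f*p[1]/p[2]])
def tri(c1,u1,c2,u2):
    o1,d1=ray(c1,u1);o2,d2=ray(c2,u2)
    s=np.linalg.lstsq(np.c_[d1,-d2],o2-o1,rcond=None)[0]
    a=o1+d1*s[0];b=o2+d2*s[1]; return (a+b)/2,np.linalg.norm(a-b)
def cloud(c):
    z=c["range_z"]; f=K(c); v,u=np.mgrid[:z.shape[0],:z.shape[1]]
    P=np.stack([(u-c["cx"])/f*z,(v-c["cy"])/f*z,z],-1)
    P=(P-c["t"])@c["R"]; P[z==0]=np.nan; return P
def blobs(c,lo,hi,amin=30):
    hsv=cv2.cvtColor(c["color"],cv2.COLOR_RGB2HSV); m=cv2.inRange(hsv,np.array(lo),np.array(hi))
    m=cv2.morphologyEx(m,cv2.MORPH_CLOSE,np.ones((3,3),np.uint8))
    cs,_=cv2.findContours(m,cv2.RETR_EXTERNAL,cv2.CHAIN_APPROX_NONE)
    return m,[k for k in cs if cv2.contourArea(k)>=amin]
def save(c,n,s=1):
    cv2.imwrite(f"pics/{n}.png",cv2.resize(c["color"][:,:,::-1],None,fx=s,fy=s))
E
python3 - <<'E'
from h import *
for n in ["top","scene"]:
    c=pose(n); P=cloud(c); hsv=cv2.cvtColor(c["color"],cv2.COLOR_RGB2HSV)
    for uv in ([(108,163),(380,203),(384,200),(250,180),(126,183)] if n=="top" else [(392,297),(180,140),(180,160),(250,225),(357,281)]):
        print(n,uv,hsv[uv[1],uv[0]],P[uv[1],uv[0]].round(1))
    m,cs=blobs(c,(0,120,60),(12,255,255),20)
    for k in cs:
        x,y,w,h=cv2.boundingRect(k); M=cv2.moments(k); print(n,"cake?",x,y,w,h,cv2.contourArea(k),onz(c,(M['m10']/M['m00'],M['m01']/M['m00']),20).round(1))
    m,cs=blobs(c,(65,50,20),(95,140,200),300)
    for k in cs: 
        print(n,"green",cv2.contourArea(k),cv2.boundingRect(k),cv2.approxPolyDP(cv2.convexHull(k),4,True)[:,0].tolist())
E
```

```text
top (108, 163) [  9 141 103] [621.7 330.3  27.8]
top (380, 203) [75 43 94] [ 515.  -288.1   82.1]
top (384, 200) [75 43 96] [ 522.  -297.6   80.8]
top (250, 180) [ 15 120  98] [588.3  -5.3   1.3]
top (126, 183) [15 14 36] [567.8 277.9  46.7]
top cake? 137 229 15 15 155.5 [450.4 235.8  20. ]
top cake? 90 226 15 15 154.5 [456.1 343.9  20. ]
top cake? 140 192 15 15 145.5 [536.4 235.2  20. ]
top cake? 92 191 15 14 143.5 [540.1 347.2  20. ]
top cake? 100 156 15 14 137.0 [625.8 336.   20. ]
top cake? 417 65 20 22 86.5 [ 866.7 -449.6   20. ]
scene (392, 297) [ 10 181 127] [546.3 349.9  25.7]
scene (180, 140) [83 57 58] [ 531.8 -284.1   76.9]
scene (180, 160) [ 81  52 113] [ 566.1 -244.9   51.8]
scene (250, 225) [ 15 131 128] [ 5.72e+02  4.40e+00 -3.00e-01]
scene (357, 281) [105  24  21] [575.1 288.3  44.2]
scene cake? 352 310 20 24 351.5 [628.  338.6  20. ]
scene cake? 383 288 20 22 320.0 [543.9 350.   20. ]
scene cake? 404 263 19 21 284.0 [460.7 346.5  20. ]
scene cake? 336 256 18 21 261.5 [540.3 239.3  20. ]
scene cake? 361 236 17 19 238.5 [455.2 240.2  20. ]
scene cake? 0 232 51 98 1518.5 [1003.9 -167.9   20. ]
scene cake? 43 102 7 7 20.5 [ 645.7 -797.    20. ]
scene cake? 102 97 44 15 120.5 [ 484.9 -648.7   20. ]
scene cake? 63 35 7 13 34.0 [  348.6 -1214.5    20. ]
scene green 3865.5 (129, 122, 102, 70) [[230, 145], [220, 165], [158, 191], [129, 147], [201, 122]]
```

```bash
python3 - <<'E'
from h import *
for i,(x,y) in enumerate([(480,-290),(440,-250)]):
    r.movep([x,y,330],[180,0,0]); o=readout.get_obs(); print(o["tcp_pos"],o["tcp_rot"],o["clock"],o["joint_pos"].round(0))
    c=pose("wrist"); save(c,f"lid{i}"); np.savez(f"lid{i}.npz",**c)
E
```

```text
[ 479.60435336 -290.64151989  329.87573945] [ 1.79982605e+02  2.43151076e-02 -3.82264843e-02] 1.625 [-40.   9.  88.  -0.  83.  50.]
[ 439.13686439 -250.38959819  330.1292556 ] [ 1.79963731e+02 -2.60331946e-02 -7.95480734e-02] 2.0167 [-40.   2.  96.  -0.  82.  51.]
```

View pics/lid0.png

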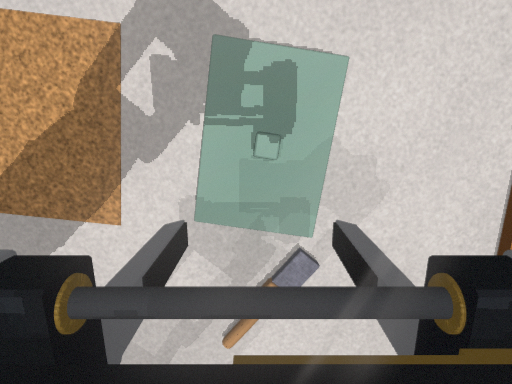

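View pics/lid1.png

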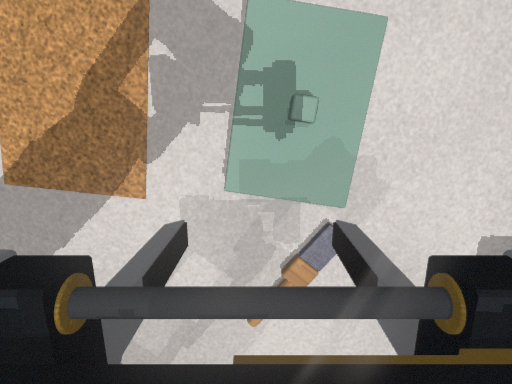

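The lid fills roughly (195–350, 35–237) in view 0, with its knob at (267,146). In view 1 the knob is at (304,108). Next I'll triangulate the corners and the knob.

```bash
cat >> h.py <<'E'
def quad(c,lo=(65,45,20),hi=(95,150,255)):
    m,cs=blobs(c,lo,hi,2000); k=max(cs,key=cv2.contourArea); k=cv2.convexHull(k)
    for e in np.arange(2,25,1.):
        q=cv2.approxPolyDP(k,e,True)[:,0].astype(float)
        if len(q)==4: break
    # refine sides by line fits to hull-contour points
    pts=max(cs,key=cv2.contourArea)[:,0].astype(float); L=[]
    for i in range(4):
        a,b=q[i],q[(i+1)%4]; d=(b-a)/np.linalg.norm(b-a); n=np.array([-d[1],d[0]])
        s=(pts-a)@d/np.linalg.norm(b-a); w=pts[(np.abs((pts-a)@n)<4)&(s>.1)&(s<.9)]
        vx,vy,x0,y0=cv2.fitLine(w.astype(np.float32),cv2.DIST_HUBER,0,.01,.01).ravel(); L.append(np.cross([x0,y0,1],[x0+vx,y0+vy,1]))
    out=[]
    for i in range(4):
        p=np.cross(L[i-1],L[i]); out.append(p[:2]/p[2])
    return np.array(out)
def rect(Q):
    """4 ordered corners -> centre, yaw(deg) of long side in (-90,90], sizes"""
    Q=np.asarray(Q)[:,:2]; e=[Q[(i+1)%4]-Q[i] for i in range(4)]; l=[np.linalg.norm(x) for x in e]
    i=0 if l[0]+l[2]>l[1]+l[3] else 1
    d=e[i]-e[i+2]; y=np.degrees(np.arctan2(d[1],d[0])); y=(y+90)%180-90
    return Q.mean(0),y,((l[i]+l[i+2])/2,(l[1-i]+l[(3-i)%4])/2)
E
python3 - <<'E'
from h import *
C=[dict(np.load(f"lid{i}.npz")) for i in (0,1)]
for i,c in enumerate(C):
    try:
        q=quad(c); print(i,q.round(1).tolist()); W=np.array([onz(c,p,52) for p in q]); print(rect(W))
    except Exception as e: print(e)
    P=cloud(c); Z=P[...,2]
    print("lid top z med",np.nanmedian(Z[60:230,200:330][(Z[60:230,200:330]>40)&(Z[60:230,200:330]<65)]))
    m=((Z>72)&(Z<95)).astype(np.uint8); m[225:]=0
    k=max(cv2.findContours(m,0,1)[0],key=cv2.contourArea); bb=cv2.minAreaRect(k); print("knob px",bb)
    kp=P[(m>0)]; print("knob",np.nanmedian(kp,0),len(kp), (np.nanmin(kp,0)+np.nanmax(kp,0))/2)
    bx=np.array([onz(c,p,82) for p in cv2.boxPoints(bb)]); print("box",rect(bx))
ps=[]
q0,q1=quad(C[0]),quad(C[1])
for p in q0:
    best=min(((tri(C[0],p,C[1],b)) for b in q1),key=lambda t:t[1]+abs(t[0][2]-52)); print(best[0].round(1),round(best[1],1)); ps.append(best[0])
print(rect(ps))
E
```

```text
0 [[330.6, 37.0], [312.0, 181.3], [268.3, 218.7], [255.4, 218.5]]
(array([ 494.45848764, -327.41347082]), np.float64(-27.984290018138722), (np.float64(150.22754695160293), np.float64(89.98920158048918)))
lid top z med 51.476279723610844
knob px ((266.608154296875, 145.3513641357422), (24.988645553588867, 25.481843948364258), 9.462323188781738)
knob [ 524.91252367 -298.22663976   81.17772582] 622 [ 524.04248312 -297.718089     78.63987723]
box (array([ 524.48085198, -297.81501134]), np.float64(-9.317338845570177), (np.float64(27.837898680667493), np.float64(27.64469682931437)))
1 [[254.1, -3.1], [386.5, 17.7], [343.4, 207.6], [230.7, 169.3]]
(array([ 529.15592924, -300.97736731]), np.float64(-8.839139442009014), (np.float64(204.00235614128792), np.float64(148.28097336697329)))
lid top z med 51.46998800404266
knob px ((303.52703857421875, 107.83784484863281), (26.303836822509766, 27.125831604003906), 9.462322235107422)
knob [ 523.96883061 -297.31560729   81.18029341] 700 [ 524.4450998  -297.71990925   77.95452281]
box (array([ 523.93718065, -297.17603849]), np.float64(80.85176873664923), (np.float64(28.372164506276057), np.float64(27.821611676964974)))
[ 607.6 -354.5  133.6] 25.9
[ 535.5 -297.3  316.7] 21.3
[ 474.3 -298.1  236. ] 32.1
[ 483.4 -290.   264.5] 33.2
(array([ 525.18970971, -309.97073752]), np.float64(-18.97621899000376), (np.float64(100.54104987556617), np.float64(52.0737238005668)))
```

```bash
python3 - <<'E'
from h import *
C=[dict(np.load(f"lid{i}.npz")) for i in (0,1)]
print("knob tri",tri(C[0],(266.6,145.4),C[1],(303.5,107.8)))
hs=cv2.cvtColor(C[0]["color"],cv2.COLOR_RGB2HSV); print(hs[70,230],hs[180,230],hs[100,270],hs[100,320],hs[130,180], hs[250,160])
Q=[]
for c in C:
    q=quad(c,(62,40,15),(98,255,255)); Q.append(q); print(q.round(1).tolist(),rect([onz(c,p,52) for p in q]))
ps=[]
for p in Q[0]:
    best=min(((tri(C[0],p,C[1],b)) for b in Q[1]),key=lambda t:t[1]+abs(t[0][2]-52)); print(best[0].round(1),round(best[1],1)); ps.append(best[0])
print(rect(ps))
# mat from lid0? use top
c=pose("top"); q=quad(c,(8,80,30),(22,255,255)); print("mat top",q.round(0).tolist(),rect([onz(c,p,1) for p in q]))
c=pose("scene"); 
m,cs=blobs(c,(8,80,30),(22,255,255),1000); print([cv2.boundingRect(k) for k in cs])
E
```

```text
knob tri (array([ 524.27432503, -297.85434751,   77.41005651]), np.float64(0.1590918430859633))
[ 75  45 126] [ 78  48 164] [ 79  49 125] [ 75  47 169] [ 17  12 197] [ 0  0 98]
[[212.9, 35.3], [348.0, 56.9], [311.2, 236.0], [194.9, 220.0]] (array([ 524.12521476, -297.99699684]), np.float64(-8.477610187307903), (np.float64(217.54084249614147), np.float64(152.33966489365062)))
[[248.9, -4.3], [386.9, 16.6], [344.0, 206.3], [225.0, 189.6]] (array([ 523.72072624, -297.8513462 ]), np.float64(-8.55320766641097), (np.float64(217.1052048910025), np.float64(152.02368967328454)))
[ 643.9 -238.1   46.2] 1.2
[ 620.7 -389.4   52.2] 0.4
[ 404.9 -357.4   50.3] 0.1
[ 426.9 -206.3   49.9] 0.0
(array([ 524.07001772, -297.78322665]), np.float64(-8.379773091292805), (np.float64(218.7375554568292), np.float64(152.91065428539576)))
mat top [[216.0, 139.0], [295.0, 148.0], [284.0, 257.0], [200.0, 247.0]] (array([548.51869486,  -2.30218781]), np.float64(-6.497925968937352), (np.float64(266.05707174042436), np.float64(195.52981988156773)))
[(0, 232, 52, 99), (183, 177, 146, 95), (82, 78, 86, 35), (458, 0, 54, 113), (230, 0, 158, 63)]
```

```bash
cat >> h.py <<'E'
def st(tag=""):
    o=readout.get_obs(); print(tag,"t%.1f"%o["clock"],"tcp",o["tcp_pos"].round(1),"yaw%.1f"%o["tcp_rot"][2],"F",o["wrist_force"].round(1),"w%.3f"%o["gripper_width"]); return o
def go(x,y,g,yaw,rate=150,pts=None):
    """straight move, g = grasp point height"""
    r.move_straight([x,y,g+78],[180,0,yaw],rate=rate)
E
python3 - <<'E'
from h import *
r.movep([524.2,-297.7,200],[180,0,-8.6])
o=st()
# correct for steady offset
dx=np.array([524.2,-297.7])-o["tcp_pos"][:2]; print(dx)
go(524.2,-297.7,75,-8.6,80); st("at knob")
effector.close_gripper(squeeze=45); st("closed")
go(524.2,-297.7,80,-8.6,40); r.hold(.2); st("lift5")
go(524.2,-297.7,115,-8.6,100); st("up")
c=pose("wrist"); save(c,"lift")
E
```

```text
t2.9 tcp [ 524.4 -298.   200.2] yaw-8.6 F [ 0.3 -0.1  0.1] w0.999
[-0.21795185  0.31827811]
at knob t3.6 tcp [ 524.3 -297.8  152.9] yaw-8.6 F [-0.2  0.8 -0.6] w0.998
closed t4.6 tcp [ 524.2 -297.9  153. ] yaw-8.6 F [-1.2  0.2  0.1] w0.292
lift5 t5.1 tcp [ 523.9 -297.5  157.6] yaw-8.6 F [ 0.1 -0.2 -5.1] w0.295
up t5.6 tcp [ 524.4 -297.9  193.6] yaw-8.6 F [-0.6  0.5 -3.6] w0.294
```

View pics/lift.png

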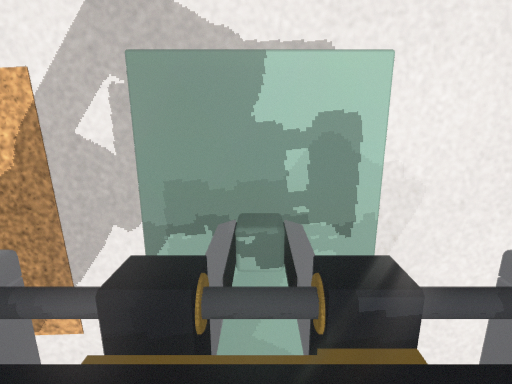

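The knob is held at (258,245) and the lid hangs square and level. Next I'll carry it to the mat.

```bash
python3 - <<'E'
from h import *
x,y,w=548.5,-2.3,-6.5
go(x,y,115,w,150); o=st("over mat"); base=o["wrist_force"][2]
go(x,y,72,w,80); st()
g=72
while g>64:
    g-=1; go(x,y,g,w,20); o=st(g)
    if o["wrist_force"][2]>-1.0: break
effector.open_gripper(); st("open")
go(x,y,140,w,150); st()
r.movep([x-120,y,330],[180,0,0]); c=pose("wrist"); save(c,"mat"); c=pose("top"); save(c,"top1"); P=cloud(c)
E
```

```text
over mat t7.8 tcp [548.5  -2.9 193. ] yaw-6.6 F [ 0.1  0.4 -3.3] w0.297
 t8.4 tcp [548.6  -2.3 149.8] yaw-6.5 F [ 0.3  0.3 -2.7] w0.296
71 t8.7 tcp [548.9  -2.3 149.6] yaw-6.5 F [ 0.6  0.7 -3.4] w0.292
70 t8.9 tcp [548.5  -2.3 148.1] yaw-6.5 F [-0.1  0.5 -3.4] w0.296
69 t9.2 tcp [548.4  -2.3 146.9] yaw-6.5 F [-0.3  1.1 -3.4] w0.292
68 t9.4 tcp [548.4  -2.3 145.9] yaw-6.5 F [-0.5 -0.5 -3.4] w0.296
67 t9.7 tcp [548.4  -2.3 144.9] yaw-6.5 F [-0.2  0.  -4. ] w0.296
66 t9.9 tcp [548.4  -2.3 143.9] yaw-6.5 F [-0.5  0.7 -3.5] w0.295
65 t10.2 tcp [548.5  -2.3 143. ] yaw-6.5 F [ 0.7  0.2 -3.4] w0.294
64 t10.4 tcp [548.5  -2.3 143. ] yaw-6.5 F [-3.7 -0.   5.9] w0.296
open t11.6 tcp [548.5  -2.3 142. ] yaw-6.5 F [-0.1 -0.3 -0.7] w0.995
 t12.2 tcp [548.   -2.2 217.5] yaw-6.5 F [-0.3  0.   0.4] w0.998
```

View pics/mat.png

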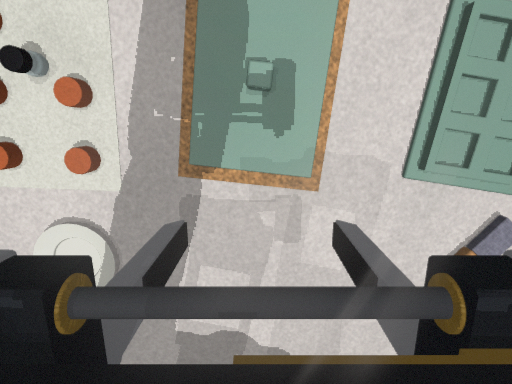

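View pics/top1.png

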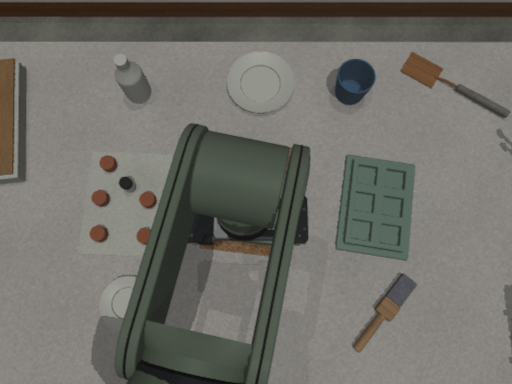

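The lid sits on the mat with an even cork border around it, and its knob is at (260,73). The wells are now visible at right. Next I'll measure the palette and cakes from two wrist positions each.

```bash
python3 - <<'E'
from h import *
for i,(x,y) in enumerate([(470,-290),(430,-260)]):
    r.movep([x,y,330],[180,0,0]); 
    c=pose("wrist"); save(c,f"pal{i}"); np.savez(f"pal{i}.npz",**c)
for i,(x,y) in enumerate([(470,285),(430,300)]):
    r.movep([x,y,350],[180,0,0]);
    c=pose("wrist"); save(c,f"ck{i}"); np.savez(f"ck{i}.npz",**c)
st()
E
```

```text
t16.9 tcp [430.3 299.6 350.3] yaw-0.0 F [-0.4 -0.3  0.4] w1.003
```

View pics/pal0.png

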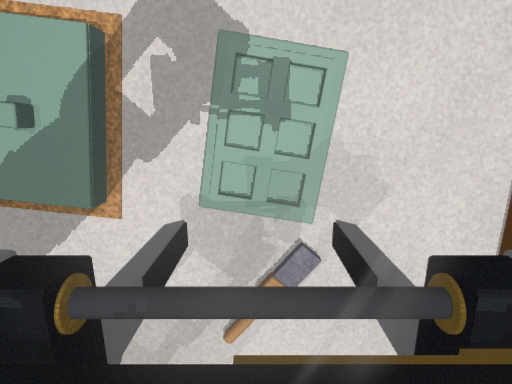

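View pics/ck0.png

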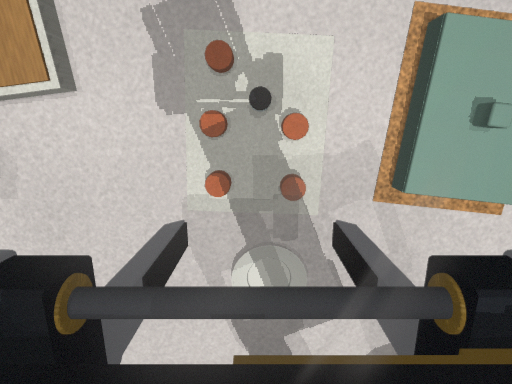

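View pics/ck1.png

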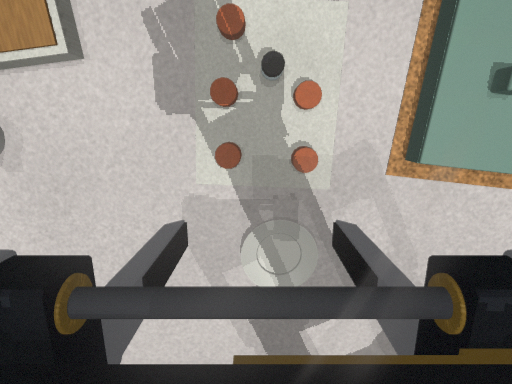

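Palette wells are visible at x 218–327, y 52–206 in pal0. The five cakes are at (219,56), (213,123), (295,126), (218,183) and (292,187) in ck0, with the ink jar at (260,98).

```bash
cat >> h.py <<'E'
def wells(c,zt=26):
    P=cloud(c); Z=P[...,2]
    blk=((Z>22)&(Z<30)).astype(np.uint8); blk[225:]=0
    g=cv2.inRange(cv2.cvtColor(c["color"],cv2.COLOR_RGB2HSV),np.array((62,35,15)),np.array((98,255,255)))>0
    blk&=g.astype(np.uint8)
    out=[]
    cs,h=cv2.findContours(blk,cv2.RETR_CCOMP,cv2.CHAIN_APPROX_NONE)
    for k,hh in zip(cs,h[0]):
        if hh[3]>=0 and cv2.contourArea(k)>300:
            bb=cv2.minAreaRect(k); q=cv2.boxPoints(bb); W=np.array([onz(c,p,zt) for p in q]); out.append((np.array(bb[0]),)+rect(W))
    return out,np.nanmedian(Z[blk>0])
def cakes(c,zt=26):
    """top-face circle centres: depth band + red mask; returns px centre, world xy"""
    P=cloud(c); Z=P[...,2]; hsv=cv2.cvtColor(c["color"],cv2.COLOR_RGB2HSV)
    red=cv2.inRange(hsv,np.array((0,110,40)),np.array((13,255,255)))>0
    m=(red&(Z>zt-4)&(Z<zt+6)).astype(np.uint8)
    out=[]
    for k in cv2.findContours(m,0,1)[0]:
        if cv2.contourArea(k)<60 : continue
        W=np.array([onz(c,p,zt)[:2] for p in k[:,0]],np.float32)
        (x,y),rr=cv2.minEnclosingCircle(W); M=cv2.moments(k)
        out.append((np.array([M['m10'],M['m01']])/M['m00'],np.array([x,y]),rr,np.nanmedian(Z[cv2.drawContours(np.zeros_like(m),[k],-1,1,-1)>0])))
    return out
E
python3 - <<'E'
from h import *
C=[dict(np.load(f"pal{i}.npz")) for i in (0,1)]
for c in C:
    q=quad(c,(62,35,15),(98,255,255)); q=q
    print("flange",q.round(1).tolist(),rect([onz(c,p,10) for p in q]))
    w,z=wells(c); print("block z",z)
    for a in w: print(a[0].round(1),a[1].round(1),round(a[2],1),np.round(a[3],1))
    print("mean",np.mean([a[1] for a in w],0))
W=[wells(c)[0] for c in C]
for a in W[0]:
    b=min(W[1],key=lambda b:np.linalg.norm(b[1]-a[1])); t=tri(C[0],a[0],C[1],b[0]); print("tri",t[0].round(1),round(t[1],2))
C=[dict(np.load(f"ck{i}.npz")) for i in (0,1)]
K2=[cakes(c) for c in C]
for a in K2[0]:
    b=min(K2[1],key=lambda b:np.linalg.norm(b[1]-a[1])); t=tri(C[0],a[0],C[1],b[0]); print("cake",a[0].round(0),a[1].round(1),b[1].round(1),round(a[2],1),round(a[3],1),"tri",t[0].round(1),round(t[1],2))
for c in C:
    P=cloud(c); Z=P[...,2]; m=((Z>38)&(Z<55)).astype(np.uint8); m[225:]=0
    for k in cv2.findContours(m,0,1)[0]:
        if 100<cv2.contourArea(k)<2000: 
            W_=np.array([onz(c,p,45)[:2] for p in k[:,0]],np.float32); print("ink?",cv2.minEnclosingCircle(W_))
E
```

```text
flange [[219.0, 30.0], [347.7, 52.3], [311.2, 222.3], [199.1, 205.4]] (array([ 525.11941519, -299.96214354]), np.float64(-9.061898664766773), (np.float64(227.17568595287707), np.float64(161.8762138122328)))
block z 25.440880202818885
[285.2 187.3] [ 455.1 -322.1] -8.0 [47.8 47.5]
[236.7 179.5] [ 465.7 -257.4] 81.7 [47.9 47.4]
[294.4 137.8] [ 520.1 -332.5] 80.8 [47.5 46.9]
[244.  129.7] [ 530.3 -267.9] 80.8 [48.8 46.8]
[304.1  84. ] [ 585.1 -342.6] 80.7 [47.3 47.2]
[251.2  75.4] [ 595.1 -277.5] 81.1 [47.5 46.4]
mean [ 525.23724083 -300.00109628]
flange [[243.1, -4.5], [374.6, 17.0], [333.8, 195.7], [219.6, 177.7]] (array([ 524.48854884, -299.67036443]), np.float64(-9.003880017871097), (np.float64(226.66090335885534), np.float64(161.88477689870393)))
block z 25.323872481163132
[308.9 157.4] [ 455.1 -321.9] -8.1 [47.8 47.4]
[259.3 149.4] [ 465.4 -257. ] 81.2 [47.2 46.9]
[319.2 105.9] [ 519.6 -332.2] 79.8 [47.4 47.3]
[267.5  97.1] [ 530.1 -267.1] 81.1 [47.1 46.8]
[330.6  49.5] [ 584.6 -342.6] 80.7 [47.4 46.7]
[276.6  40. ] [ 594.8 -277.4] 81.1 [47.6 46.5]
mean [ 524.92616079 -299.69755539]
tri [ 455.3 -322.1   25.2] 0.14
tri [ 465.4 -257.    22.3] 0.18
tri [ 520.2 -333.    21.5] 0.05
tri [ 530.7 -267.4   20.9] 0.47
tri [ 585.8 -343.2   22.4] 0.29
tri [ 595.7 -277.5   24. ] 0.08
cake [286. 185.] [453.8 244.3] [450.  237.9] 11.8 25.4 tri [455.  244.4  39.5] 10.5
cake [300. 184.] [453.8 229.4] [450.  237.9] 13.6 25.4 tri [439.9 221.5 -52.4] 8.86
cake [217. 184.] [456.  344.8] [455.5 344.5] 17.6 25.6 tri [455.6 344.8  24.4] 0.22
cake [295. 126.] [535.1 237.6] [534.8 237.5] 17.4 25.4 tri [535.5 236.9  21.1] 0.2
cake [212. 123.] [538.9 347.9] [538.4 348.1] 17.3 25.5 tri [539.  348.3  23.3] 0.21
cake [218.  55.] [623.2 336.8] [622.9 337. ] 17.4 25.4 tri [623.7 337.1  24.4] 0.03
ink? ((569.8609619140625, 284.63507080078125), 14.087552070617676)
ink? ((569.4727172851562, 284.73870849609375), 14.168807983398438)
```

```bash
cat >> h.py <<'E'
PC=np.array([525.0,-299.8]); PY=-9.0
def well(i):
    a=np.radians(PY); p=np.array([(-66,0,66)[i//2],(-33,33)[i%2]]); return PC+np.array([[np.cos(a),-np.sin(a)],[np.sin(a),np.cos(a)]])@p
def cakes2(c,zt=25.5,rowmax=225):
    P=cloud(c); Z=P[...,2]; rgb=c["color"].astype(int)
    m=((rgb[...,0]>1.6*rgb[...,1])&(Z>zt-5)&(Z<zt+6)).astype(np.uint8); m[rowmax:]=0
    m=cv2.morphologyEx(m,cv2.MORPH_CLOSE,np.ones((3,3),np.uint8)); out=[]
    for k in cv2.findContours(m,0,1)[0]:
        if cv2.contourArea(k)<60: continue
        W=np.array([onz(c,p,zt)[:2] for p in k[:,0]],np.float32); (x,y),rr=cv2.minEnclosingCircle(W)
        out.append((x,y,rr))
    return np.array(out)
def clear_yaw(p,obs,j1):
    """obs list (x,y,r); tool yaw with best clearance of finger sweep box 62x10 half"""
    best=None
    for yaw in np.arange(-90,90,3.):
        a=np.radians(yaw); J=np.array([np.sin(a),-np.cos(a)]); N=np.array([np.cos(a),np.sin(a)])
        cl=min((np.hypot(max(abs((q[:2]-p)@J)-62,0),max(abs((q[:2]-p)@N)-10,0))-q[2] for q in obs),default=99)
        j6=j1+90-yaw; j6=(j6+90)%180-90   # choose half-turn equivalent
        s=min(cl,25)-abs(j6)/20
        if best is None or s>best[0]: best=(s,yaw,cl)
    yaw=best[1]; j6=j1+90-yaw; yaw+= 180*round((j6)/180.)
    return (yaw+180)%360-180,best[2]
def look():
    r.movep([430,300,350],[180,0,0]); r.hold(.15); c=pose("wrist"); return c
INK=(569.6,284.7,15.)
def mv(x,y,g,yaw): r.movep([x,y,g+78],[180,0,yaw])
def pick(p,others):
    j1=np.degrees(np.arctan2(p[1],p[0])); yaw,cl=clear_yaw(np.array(p),others+[np.array(INK)],j1)
    print("pick",np.round(p,1),"yaw",yaw,"clear",round(cl,1))
    mv(p[0],p[1],80,yaw); go(p[0],p[1],34,yaw,80); o=st("down")
    effector.close_gripper(squeeze=25); st("grip")
    go(p[0],p[1],130,yaw,150); o=st("lifted"); return yaw
def place(i):
    w=well(i); j1=np.degrees(np.arctan2(w[1],w[0]))
    c=[PY+45,PY-45,PY+135,PY-135]; yaw=min(c,key=lambda y:abs(j1+90-y)); 
    mv(w[0],w[1],130,yaw); o=st("over")
    return w,yaw
def lower(w,yaw):
    go(w[0],w[1],53,yaw,100); st("low"); go(w[0],w[1],48.5,yaw,30); o=st("down")
    effector.open_gripper(); go(w[0],w[1],110,yaw,200); st("up")
E
python3 - <<'E'
from h import *
c=look(); K_=cakes2(c); print(K_.round(1))
print([ (i,well(i).round(1).tolist()) for i in range(6)])
# first: farthest-from-ink cake
k=K_[np.argmax(np.hypot(K_[:,0]-INK[0],K_[:,1]-INK[1]))]
oth=[q for q in K_ if q is not k and np.hypot(*(q[:2]-k[:2]))>20]; 
y=pick(k[:2],[np.array([q[0],q[1],18.]) for q in oth]); c=pose("wrist"); save(c,"held0")
w,yaw=place(4)
c=pose("wrist"); save(c,"held1")
E
```

```text
[[449.9 237.9  16.7]
 [455.1 344.5  16.7]
 [534.6 237.5  17.1]
 [538.5 348.1  16.9]
 [623.4 336.9  16.7]]
[(0, [454.7, -322.1]), (1, [465.0, -256.9]), (2, [519.8, -332.4]), (3, [530.2, -267.2]), (4, [585.0, -342.7]), (5, [595.3, -277.5])]
pick [455.1 344.5] yaw 132.0 clear 25.3
down t20.0 tcp [455.1 344.6 111.8] yaw132.0 F [ 1.  -0.5  0.4] w1.001
grip t21.0 tcp [455.  344.5 112. ] yaw132.0 F [-0.1  0.1  0.1] w0.372
lifted t21.8 tcp [454.5 344.2 207.1] yaw132.0 F [-0.4  0.3 -0.5] w0.376
over t24.3 tcp [ 585.5 -341.5  208. ] yaw36.1 F [ 0.7 -0.  -0.9] w0.375
```

View pics/held1.png

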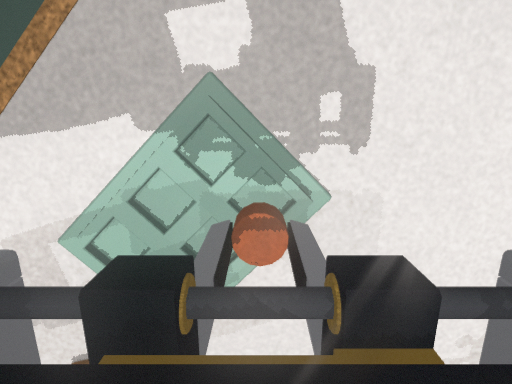

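The cake is held squarely between the fingertips at (260,233), with the palette wells diagonal below. Next I'll lower it and check.

```bash
python3 - <<'E'
from h import *
w,yaw=well(4),36
lower(w,yaw)
r.movep([450,-275,330],[180,0,0]); r.hold(.1); c=pose("wrist"); save(c,"p1"); k=cakes2(c,40); print(k, well(4))
E
```

```text
low t25.3 tcp [ 585.5 -343.1  131.7] yaw36.0 F [ 0.9  0.5 -0.4] w0.376
down t25.6 tcp [ 585.  -342.7  126.7] yaw36.0 F [ 0.5  0.9 -0.5] w0.379
up t27.0 tcp [ 585.2 -342.9  188.5] yaw36.0 F [ 0.2 -0.2  0.2] w0.997
[[ 584.4788208  -341.54486084   17.32818413]] [ 585.02509313 -342.71838993]
```

View pics/p1.png

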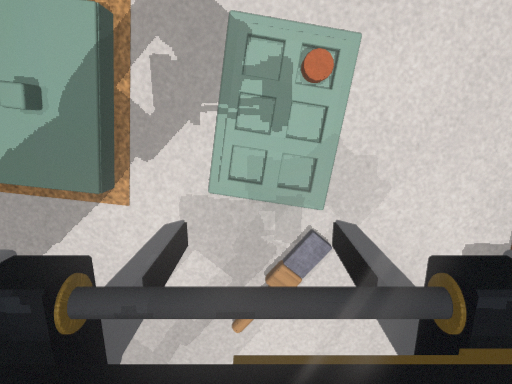

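Cake 1 is seated in the well at (318,65), within about 1.3 mm of its centre. I'll run the rest with automatic checks.

```bash
cat >> h.py <<'E'
def heldbox(n):
    c=pose("wrist"); save(c,n); rgb=c["color"].astype(int)
    m=(rgb[...,0]>1.6*rgb[...,1]).astype(np.uint8); m[:,:215]=0; m[:,305:]=0; m[:180]=0; m[285:]=0
    ks=[k for k in cv2.findContours(m,0,1)[0] if cv2.contourArea(k)>200]
    return [cv2.boundingRect(k) for k in ks], [round(float(np.nanmedian(c["range_z"][cv2.drawContours(np.zeros_like(m),[k],-1,1,-1)>0])),1) for k in ks]
def cycle(i,tag):
    c=look(); A=cakes2(c); print(A.round(1).tolist())
    d=np.hypot(A[:,0]-INK[0],A[:,1]-INK[1]); j=np.argmax(d); k=A[j]
    pick(k[:2],[np.array([*q[:2],18.]) for n,q in enumerate(A) if n!=j])
    w0=readout.get_obs()["gripper_width"]
    if not .355<w0<.40: print("BAD GRIP"); return False
    b0=heldbox(tag+"a"); print(b0)
    w,yaw=place(i); o=readout.get_obs(); b=heldbox(tag+"b"); print(b)
    if not .355<o["gripper_width"]<.40 or len(b[0])!=1 or max(abs(np.array(b[0][0])-np.array(b0[0][0])))>4: print("CHECK HELD"); return False
    lower(w,yaw); return True
E
python3 - <<'E'
from h import *
print(cycle(2,"c2"))
E
```

```text
[[449.5, 237.8, 16.8], [534.9, 237.4, 16.9], [538.5, 348.0, 16.8], [623.1, 336.7, 16.8]]
pick [449.5 237.8] yaw 129.0 clear 26.2
down t33.1 tcp [449.7 237.9 112. ] yaw129.0 F [-0.6  0.4  0.4] w0.999
grip t34.0 tcp [449.5 237.8 112. ] yaw129.0 F [-0.  -0.6 -0.8] w0.371
lifted t34.8 tcp [448.9 237.6 207.2] yaw129.0 F [ 0.2 -0.5 -0.8] w0.374
([], [])
over t36.9 tcp [ 520.2 -331.2  207.9] yaw36.1 F [ 0.7  0.4 -0.3] w0.376
([(232, 228, 56, 39)], [181.0])Traceback (most recent call last):
  File "<stdin>", line 2, in <module>
  File "h.py", line 139, in cycle
    if not .355<o["gripper_width"]<.40 or len(b[0])!=1 or max(abs(np.array(b[0][0])-np.array(b0[0][0])))>4: print("CHECK HELD"); return False
                                                                                             ~~~~~^^^
IndexError: list index out of range
```

```bash
python3 -c "
import cv2,numpy as np
cv2.imwrite('pics/cmp.png',np.hstack([cv2.imread('pics/c2a.png')[130:330,130:400],cv2.imread('pics/c2b.png')[130:330,130:400]]))"
```

```text
(no output)
```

View pics/cmp.png

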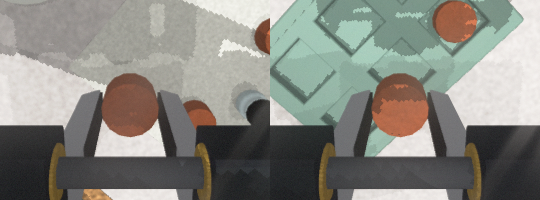

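The cake is held identically before and after transit, at (130,105) in the left crop and (400,105) in the right. The miss was only my colour threshold failing in shadow. I'll loosen it, finish this one and go on.

```bash
sed -i 's/m=(rgb\[...,0\]>1.6\*rgb\[...,1\]).astype(np.uint8); m\[:,:215\]/m=((rgb[...,0]>1.25*rgb[...,1])\&(c["range_z"]<230)\&(c["range_z"]>0)).astype(np.uint8); m[:,:215]/; s/len(b\[0\])!=1 or/len(b[0])!=1 or len(b0[0])!=1 or/' h.py
python3 - <<'E'
from h import *
o=readout.get_obs(); lower(well(2),36)
print(cycle(0,"c3"))
E
```

```text
low t37.9 tcp [ 520.3 -332.8  131.7] yaw36.0 F [-0.5  0.  -0.4] w0.375
down t38.2 tcp [ 519.8 -332.4  126.7] yaw36.0 F [ 0.2 -0.  -0.8] w0.374
up t39.6 tcp [ 520.  -332.5  188.4] yaw36.0 F [-0.  -0.4 -0.6] w1.005
[[535.1, 237.4, 17.1], [538.5, 348.3, 16.7], [623.0, 336.8, 16.8]]
pick [623.  336.8] yaw 177.0 clear 25.6
down t45.6 tcp [623.1 336.9 111.8] yaw177.0 F [0.1 0.1 0.1] w0.997
grip t46.5 tcp [623.  336.8 112. ] yaw177.0 F [-0.4 -1.   1.2] w0.373
lifted t47.3 tcp [622.4 336.6 206.9] yaw177.0 F [ 0.3  0.2 -1.1] w0.376
([(231, 204, 58, 63)], [180.4])
over t49.8 tcp [ 455.2 -321.6  208.1] yaw36.1 F [ 0.1  0.5 -0.5] w0.371
([(231, 204, 58, 63)], [180.4])
low t50.8 tcp [ 455.1 -322.5  131.6] yaw36.0 F [ 0.1 -0.8 -0.2] w0.377
down t51.0 tcp [ 454.7 -322.1  126.7] yaw36.0 F [ 0.4 -0.6 -0.4] w0.375
up t52.5 tcp [ 454.7 -322.2  188.2] yaw36.0 F [ 0.1 -0.2 -1.1] w0.999
True
```

```bash
python3 - <<'E'
from h import *
if cycle(5,"c4"): print(cycle(3,"c5"))
E
```

```text
[[535.0, 237.4, 17.0], [538.5, 348.1, 16.8]]
pick [538.5 348.1] yaw 123.0 clear 45.1
down t57.6 tcp [538.6 348.1 111.8] yaw123.0 F [-0.   0.2 -0. ] w1.001
grip t58.5 tcp [538.5 348.  112. ] yaw123.0 F [ 0.   0.  -0.4] w0.374
lifted t59.3 tcp [537.9 347.8 207. ] yaw123.0 F [ 0.1 -0.6 -0.5] w0.372
([(231, 203, 58, 63)], [180.3])
over t61.6 tcp [ 595.8 -276.3  208. ] yaw36.1 F [ 1.  -0.2 -0.6] w0.376
([(231, 203, 58, 63)], [180.2])
low t62.6 tcp [ 595.9 -277.9  131.7] yaw36.0 F [-0.1  0.3 -0.2] w0.376
down t62.9 tcp [ 595.4 -277.5  126.7] yaw36.0 F [-0.9 -0.  -0.6] w0.376
up t64.3 tcp [ 595.6 -277.7  188.5] yaw36.0 F [0.7 0.1 0.8] w1.002
[[534.8, 237.3, 17.0]]
pick [534.8 237.3] yaw 84.0 clear 25.8
down t69.0 tcp [534.9 237.3 111.8] yaw84.0 F [ 1.4 -0.5 -1. ] w1.000
grip t69.9 tcp [534.8 237.3 112. ] yaw84.0 F [ 0.1 -0.8 -0.1] w0.376
lifted t70.7 tcp [534.1 237.1 207.1] yaw84.0 F [-0.3  0.4 -0.6] w0.377
([(231, 204, 58, 63)], [180.4])
over t72.6 tcp [ 530.5 -266.2  207.9] yaw36.1 F [-0.1 -0.1 -1. ] w0.374
([(231, 204, 58, 63)], [180.4])
low t73.5 tcp [ 530.7 -267.5  131.6] yaw36.0 F [0.2 0.  0.1] w0.374
down t73.8 tcp [ 530.2 -267.2  126.7] yaw36.0 F [ 0.1  0.3 -0.6] w0.372
up t75.3 tcp [ 530.3 -267.3  188.3] yaw36.0 F [ 0.7  0.1 -0.6] w1.001
True
```

```bash
python3 - <<'E'
from h import *
for i,(x,y) in enumerate([(450,-275),(420,-300)]):
    r.movep([x,y,330],[180,0,0]); r.hold(.15); c=pose("wrist"); save(c,f"all{i}"); k=cakes2(c,40)
    for q in k:
        j=min(range(6),key=lambda n:np.hypot(*(well(n)-q[:2]))); print("well",j,(q[:2]-well(j)).round(1),"r",q[2].round(1))
    P=cloud(c)
    for q in k:
        u,v=proj(c,[q[0],q[1],40]).astype(int); print("z",np.nanmedian(P[v-3:v+4,u-3:u+4,2]).round(1),end=" ")
    print()
r.movep([430,50,330],[180,0,0]); r.hold(.15); c=pose("wrist"); save(c,"lidm"); np.savez("lidm.npz",**c)
r.movep([420,-30,330],[180,0,0]); r.hold(.15); c=pose("wrist"); save(c,"lidm1"); np.savez("lidm1.npz",**c)
r.movep([207,-536,302],[180,0,21]);c=pose("top"); save(c,"top2")
E
```

```text
well 0 [0.2 0.4] r 16.5
well 2 [-0.2  0.9] r 17.3
well 3 [-0.8 -0.1] r 16.9
well 4 [-0.5  1.1] r 17.3
well 5 [-1.1  0.5] r 17.5
z 39.4 z 39.5 z 39.1 z 39.5 z 39.2 
well 0 [-0.4  0.3] r 17.1
well 2 [-1.   0.5] r 17.2
well 3 [-1.2 -0.5] r 17.1
well 4 [-0.9  0.7] r 17.4
well 5 [-1.   0.1] r 17.4
z 39.5 z 39.4 z 39.2 z 39.2 z 39.3
```

View pics/all1.png

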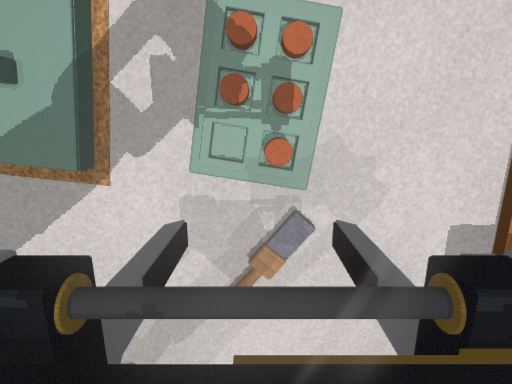

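View pics/top2.png

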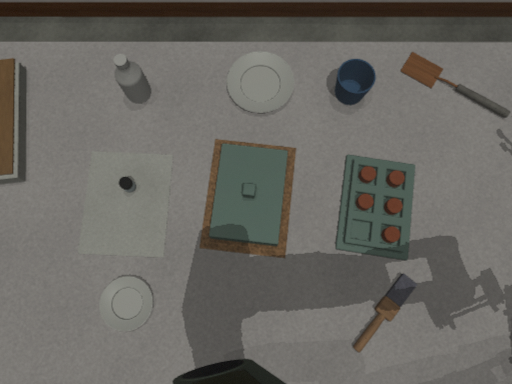

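View pics/lidm.png

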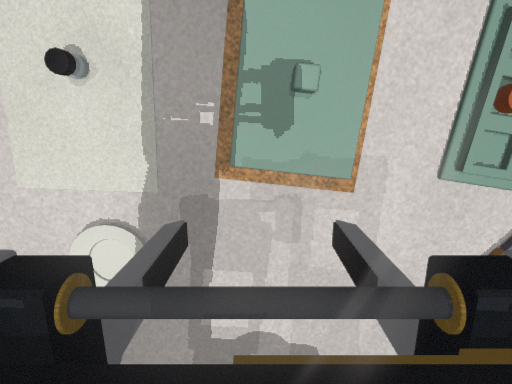

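All 5 cakes sit in wells within about 1 mm, their tops at 39.3 mm. The sheet holds only the ink jar, at top px (126,183), and the lid is centred on the mat. Next I'll measure the lid.

```bash
python3 - <<'E'
from h import *
C=[dict(np.load(f)) for f in("lidm.npz","lidm1.npz")]; px=[]
for c in C:
    P=cloud(c); Z=P[...,2]; m=((Z>65)&(Z<85)).astype(np.uint8); m[225:]=0
    k=max(cv2.findContours(m,0,1)[0],key=cv2.contourArea); bb=cv2.minAreaRect(k); px.append(bb[0])
    print("knob",bb[0],np.nanmedian(P[m>0],0).round(1),rect([onz(c,p,73) for p in cv2.boxPoints(bb)]))
    g=((Z>38)&(Z<48)).astype(np.uint8); g[225:]=0; k=max(cv2.findContours(g,0,1)[0],key=cv2.contourArea); bb=cv2.minAreaRect(k)
    print("top",rect([onz(c,p,43) for p in cv2.boxPoints(bb)]), np.nanmedian(Z[g>0]))
print(tri(C[0],px[0],C[1],px[1]))
E
```

```text
knob (306.2461853027344, 76.53077697753906) [548.2  -0.9  71.1] (array([547.74373   ,  -0.72035143]), np.float64(83.20908234444377), (np.float64(27.983001002162673), np.float64(27.88863835305064)))
top (array([536.72728584,  -5.186053  ]), np.float64(-3.202980328103621), (np.float64(201.35550950969923), np.float64(165.52377166956438))) 41.37725746975387
knob (234.5482940673828, 66.42070007324219) [548.3  -2.   71.2] (array([547.65166639,  -1.98125868]), np.float64(-6.307951142370214), (np.float64(28.14996824908048), np.float64(27.781436096433744)))
top (array([530.89036404,  -2.09690375]), np.float64(-5.384884848421578), (np.float64(191.19740691009386), np.float64(164.556373044562))) 41.278083579790405
(array([548.70021298,  -1.53894691,  67.4817476 ]), np.float64(0.07652051092041103))
```

```bash
python3 - <<'E'
from h import *
x,y,w=548.2,-1.9,-6.4
mv(x,y,110,w); go(x,y,65,w,80); st("at knob")
effector.close_gripper(squeeze=50); st("closed")
go(x,y,72,w,40); r.hold(.2); st("lift")
go(x,y,126,w,100); o=st("up"); c=pose("wrist"); save(c,"lift2")
X,Y,Wy=525.2,-299.8,-9.0
go(X,Y,126,Wy,150); r.hold(.2); o=st("over palette"); c=pose("wrist"); save(c,"over2")
E
```

```text
at knob t83.9 tcp [548.3  -1.9 142.8] yaw-6.4 F [-0.  -0.6 -0.2] w0.997
closed t84.9 tcp [548.2  -2.  143. ] yaw-6.4 F [ 0.2  0.6 -0.8] w0.294
lift t85.4 tcp [547.9  -1.8 149.7] yaw-6.4 F [ 0.1  0.3 -3.7] w0.292
up t86.1 tcp [547.8  -1.9 203.7] yaw-6.4 F [ 0.5  0.3 -3.7] w0.294
over palette t88.5 tcp [ 525.3 -299.4  204. ] yaw-9.0 F [ 0.  -0.5 -2.9] w0.295
```

View pics/over2.png

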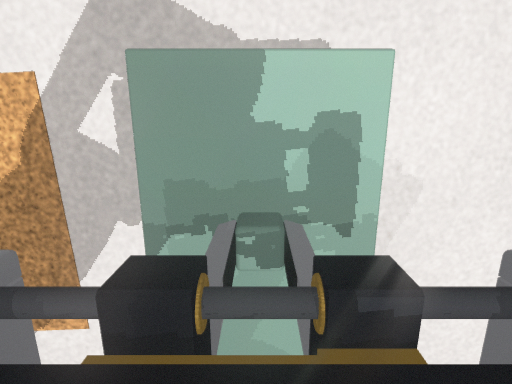

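The lid is held square with its front edge at row 48, matching the first lift. Next I'll lower it with force watching.

```bash
python3 - <<'E'
from h import *
X,Y,Wy=525.2,-299.8,-9.0
go(X,Y,108,Wy,60); st()
g=108
while g>72:
    g-=2 if g>78 else 1
    go(X,Y,g,Wy,30); o=readout.get_obs()
    if g<80 or o["wrist_force"][2]>-1.5: st(g)
    if o["wrist_force"][2]>0: print("contact",g); break
E
```

```text
t89.0 tcp [ 524.8 -299.5  185. ] yaw-9.0 F [-0.4 -0.6 -3.5] w0.293
78 t92.8 tcp [ 525.1 -299.7  155.8] yaw-9.0 F [-0.2 -0.2 -3.6] w0.295
77 t93.0 tcp [ 525.2 -299.8  154.9] yaw-9.0 F [ 1.3 -0.3 -3.4] w0.297
76 t93.2 tcp [ 525.2 -299.8  153.9] yaw-9.0 F [ 0.2  1.3 -3.9] w0.296
75 t93.5 tcp [ 525.2 -299.8  153. ] yaw-9.0 F [ 0.2  0.6 -3.8] w0.296
74 t93.8 tcp [ 525.3 -299.8  153. ] yaw-9.0 F [-2.3  1.4  3.8] w0.294
contact 74
```

```bash
python3 - <<'E'
from h import *
X,Y,Wy=525.2,-299.8,-9.0
r.hold(.3); st("settle")
go(X,Y,73,Wy,10); r.hold(.3); o=st("73")
effector.open_gripper(); st("open")
go(X,Y,140,Wy,120); st("up")
for i,(x,y) in enumerate([(480,-290),(440,-250)]):
    r.movep([x,y,330],[180,0,0]); r.hold(.2); c=pose("wrist"); save(c,f"fin{i}"); np.savez(f"fin{i}.npz",**c)
    q=quad(c,(62,35,15),(98,255,255)); print("outline@10",q.round(1).tolist(),rect([onz(c,p,10) for p in q]))
    P=cloud(c); Z=P[...,2]; 
    m=((Z>72)&(Z<95)).astype(np.uint8); m[225:]=0
    k=max(cv2.findContours(m,0,1)[0],key=cv2.contourArea); bb=cv2.minAreaRect(k)
    print("knob",np.nanmedian(P[m>0],0).round(1),rect([onz(c,p,82) for p in cv2.boxPoints(bb)]))
    g=(Z>44)&(Z<62); g[225:]=False; A=P[g]; 
    co=np.linalg.lstsq(np.c_[A[:,:2]-[525,-300],np.ones(len(A))],A[:,2],rcond=None)[0]; print("lid top plane slopes,z",co.round(4))
st()
E
```

```text
settle t94.0 tcp [ 525.3 -299.8  153. ] yaw-9.0 F [-3.6  1.8  5.2] w0.295
73 t94.6 tcp [ 525.3 -299.8  153. ] yaw-9.0 F [-5.2  4.2  9.7] w0.292
open t95.7 tcp [ 525.2 -299.8  151. ] yaw-9.0 F [-0.3 -0.5  0.6] w0.998
up t96.4 tcp [ 524.9 -299.6  217.5] yaw-9.0 F [-0.5  1.1 -0.3] w0.997
outline@10 [[216.9, 30.9], [353.0, 54.1], [313.3, 235.5], [195.9, 218.0]] (array([ 523.01511943, -300.2896768 ]), np.float64(-9.126683444897367), (np.float64(243.80934464500976), np.float64(170.38919923748182)))
knob [ 526.4 -299.2   81.3] (array([ 526.05164138, -298.89255249]), np.float64(80.65066708409014), (np.float64(27.719254761113092), np.float64(27.672633977131653)))
lid top plane slopes,z [-1.6000e-03  7.0000e-04  5.1482e+01]
outline@10 [[250.3, -4.3], [389.1, 16.7], [343.9, 207.1], [224.6, 188.8]] (array([ 526.73278784, -304.32456752]), np.float64(-9.065163976708163), (np.float64(242.61924704143422), np.float64(170.5867088321062)))
knob [ 525.4 -298.4   81.2] (array([ 525.47425076, -298.26614125]), np.float64(80.11783270343852), (np.float64(28.44189679492346), np.float64(27.844681302632434)))
lid top plane slopes,z [-1.40000e-03  1.00000e-03  5.14038e+01]
 t97.8 tcp [ 440.6 -250.6  329.9] yaw-0.0 F [-0.1  0.  -0.3] w0.999
```

View pics/fin0.png

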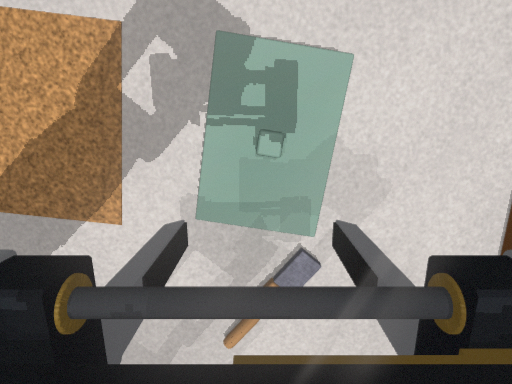

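The lid sits level, with its knob at (270,144). Its top is at 51.4 mm, as at the start (51.5), and it is centred within about 1.5 mm. The ink jar was in place in the last top view. I'm handing in the job.

```bash
python3 - <<'E'
from h import *
job.sign_off(); st()
c=pose("top"); save(c,"end")
E
```

```text
the job is handed in; nothing more can be done
the job is handed in; nothing more can be done
```

I set the lid knob-up on the cork mat and put all five paint cakes into wells 0, 2, 3, 4 and 5. Then I put the lid back on and handed the job in at about 98 s.

**Last checks:**
- **Cakes:** each was within about 1.3 mm of its well centre, with its top at 39.1–39.5 mm (40 mm expected).
- **Lid:** the top plane was at 51.4–51.5 mm, the same as at the start. It was level to about 0.002 rad, its knob was about 1–1.5 mm from the palette centre, and its yaw matched to within about 1°.
- **Ink jar:** it stood in place in the last top view before the lid went back on, and the arm did not go near it after that.

**Checks that failed or disagreed:**
- Two-view knob heights came out about 4 mm below the depth readings and the text. That is probably because the outline included the knob's sides, so I used the depth value.
- Casting the closed lid's outline onto the 10 mm plane gave a size that was too large, so I set that check aside in favour of the knob and the top plane.
- One check that a cake was still held missed because of shadow; I confirmed that one from the pictures.
- My picture after hand-in was refused, so nothing was seen after sign-off.

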